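# Lock the hatch cover's open cam with the blade key

## Robot

A 6-joint arm with a two-finger parallel gripper is mounted at the origin on the work surface. World frame = base frame: x ahead of the robot, y to its left, z up, the work surface at z = 0. Lengths are in m, angles in rad, forces in N, time in s.
With the tool pointing down it reaches from about 0.4 to 0.825 m from the base axis. Payload 7 kg.
Tool frame: the origin (TCP) lies at the very end of the fingers, on their centre line; the grasp point (between the pads) lies 19 mm behind it; z points along the fingers, x is the direction in which the jaws open and shut, and the axes are right-handed (so a half turn about z gives the same grasp; the last joint's range is limited). The gripper opens to 88 mm and grips with 3 to 60 N. Pads are 19 mm wide; open, the fingers measure 130 mm over their backs; the gripper's body (78 mm by 193 mm) begins 47 mm behind the grasp point.
Start: joints at [-1.061, 0.359, 0.012, 0, -1.224, -0.288], TCP at [0.148, -0.658, 0.227] pointing down, gripper open.
Joint ranges: [-3.07, 3.07], [-1.43, 2.12], [-1.02, 1.25], [-3.03, 1.67], [-3.05, -0], [-3.03, 3.03]. Speed limits (rad/s): [2.39, 2.39, 3.01, 3.14, 3.14, 3.14].

## Interface

Orientations are given as [roll, pitch, yaw] about the fixed x, y, z axes, in that order (R = Rz(yaw) Ry(pitch) Rx(roll)).
In Python, from station import telemetry, grab_frame, arm, regions_of, pinpoint gives the robot as it stands. The module is installed in compiled form; this text tells all that it offers.
- The arm moves only by the shell command python3 -m inch 'ROWS' [FORCE]. ROWS is text: rows parted by semicolons, each of 7 numbers parted by spaces: the opening, from 0 (shut) to 1 (fully open), then the shift along the world's x, y, z in cm, then the turn, a rotation vector about the world's x, y, z in degrees. A call has 1 to 12 rows; each row is the pose to reach, as a shift and turn from the pose measured when the call began; what a row does not reach only later rows make up. A row lasts 1/8 s, in which the tool goes at most 62.5 mm and 10.7 degrees, less where a joint would pass 70% of its speed; a pose out of reach is approached as far as the arm can. A call with a gripper value outside its range is refused whole. The fingers move at their own pace and stop on an object; FORCE is the grip in N (left out, the last holds). Time passes only in rows, so rows that repeat a pose let the fingers close. It gives the time, the measured TCP pose, the force and the opening at its end, in the units of the state.
- telemetry.get_state(): the state, without advancing time (a new reading comes with each control period).
- grab_frame(name): name is "side" or "top"; returns a dict with "pixels" (480x640x3 uint8, red, green, blue), "fx", "fy", "cx", "cy" (pixels), "dist_coeffs" ([k1, k2, p1, p2, k3] as OpenCV has them; the pictures are not rectified), "R" (3x3) and "t" (3): a world point X has camera coordinates R X + t. Camera axes: x right, y down, z forward; pixel columns grow to the right and rows downward; lengths in m; the calibration is good to about 2 mm. A picture is of the moment at which its call begins. There is no depth.
- arm.job_done(): hands the job in, once; it reports no verdict.
Trained networks look in the newest picture that a camera, given by its name, has taken for a name from the list of things; names that differ only in an ending like _2 or _b are one class to them, and where a whole thing is asked for, a point or a joint stands for the part that bears it (a point fixed in the world has none). Each returns a list of dicts, best first, with "p" (0 to 1); they miss things now and then, are a little off and sometimes report something else, mostly with a low value. They report only what shows in the picture. A call takes as long as a camera call. They do not tell look-alikes from the thing itself.
- regions_of(camera, name): "pixels" (480x640 bool, what is visible of it) and "bbox" ([left, top, right, bottom] in pixels, round what is visible of it).
- pinpoint(camera, name): "location" ([column, row] in pixels: a listed point, or the origin of a listed thing).
The state is a dict: "t": time; "q": joint angles; "qd": joint speeds; "joint_efforts": joint torques, N m; "eef_pos": TCP position; "ee_rot": TCP orientation; "force": force on the tool from outside, world axes, zero at the start; "moment": the same for the moment, N m; "width": finger opening in m.
Only numpy, scipy, OpenCV 4.12 (cv2) and the standard library are available. Lean on these libraries where they do the work, as an engineer would, in place of code of your own. Each camera call takes 0.05 s, during which the arm holds its last target. There are 200 camera calls.

## Task

The cover on the hatch panel has two quarter-turn cam locks: one is already locked, the other is still open. Take the blade key from its stand, set its blade into the open cam's slot, gently turn the cam clockwise (seen from above) until it seats against its stop, then put the key back standing in its socket and let go. Feel for the slot rather than forcing the blade, let the key follow the cam so that it is not levered sideways in the slot, and leave the locked cam and the small things lying on the panel and the stand alone.

Things in the scene. Friction and masses are not known exactly. Their poses are not given: they have to be found in the camera images.
- panel: hatch panel lying fixed on the bench: plywood slab 190 x 270 x 30 mm (x, y, z) with a 150 x 230 x 4 mm aluminium cover on it, the cover's top 34 mm over the bench. Origin: centre of the underside; x and y along the sides. The two locks stand on the cover, 80 mm either side of the centre along y; either can be the open one.
- lock_a: housing of the OPEN lock, fixed on the cover: aluminium cup 62 mm across, 10 mm high, round a brass cam disc 35 mm across, whose top stands 1 mm over the cup's rim and has a straight slot right across it, 4.6 mm wide, 8 mm deep, open at both ends. Origin: centre of the cup's underside (34 mm over the bench), z up. Dark ribs on the rim, on the cup's y axis, show where the locked slot points.
- lock_a_top (a point): centre of the open lock's CUP at the height of the cam's top (45 mm over the bench; slot floor 8 mm lower); axes as the cup's. The cam floats: its centre, and so its slot, is off this point by 2 to 6 mm to one side along the cup's y and up to 4 mm along its x. This is not measured; it stays as it is during the work, stiffly held.
- cam_a (a joint): turn of the open cam in rad, growing clockwise seen from above. At 0 the slot lies along the cup's x axis, at 1.571 along its y axis: the hard stop (seated). It starts between 0.1 and 0.3. It takes 0.08 N m to start, rising to about 0.13 N m at the stop, and it stays where it is left.
- cam_b (a joint): turn of the other cam, of the same make, already locked at its stop at 1.571 (slot in line with its ribs). To be left alone. The open lock takes at most 45 N from the blade in all, pinch on both flanks counted together: keep the side push felt at the wrist under about 5 N, the down push under 15 N, and stop turning once the torque passes about 0.2 N m.
- key: the blade key, rigid, about 150 g, upright, blade down. Origin: middle of the blade's lower edge; z up the shank, x along the blade's width. Steel blade 18 wide (x), 3 thick (y), 16 mm long; shank 14 mm across; collar 32 mm across at z 30 to 35 mm; on top a wooden grip bar 56 long (x), 14 thick (y), from z 52 to 78 mm. A half turn makes no difference. In its socket the tip is 19 mm over the bench.
- key_handle (a point): centre of the key's grip bar, 65 mm above the blade's lower edge; axes as the key's.
- stand: key stand, fixed: plywood board 100 x 170 x 9 mm with a wooden socket block 60 x 60 mm at one end, its top 49 mm over the bench. Origin: centre of the board's underside.
- socket (a point): centre of the mouth of the socket, at the block's top (49 mm over the bench): square hole 25 x 25 mm, 36 mm deep, sides along the stand's x and y, 45 mm from the board's centre towards its -y end. When the key is home its blade tip is 30 mm below this point.
- pencil: bystander: flat carpenter's pencil 100 x 12 x 7 mm lying on the panel between the locks, near one long edge. Leave alone.
- washer: bystander: steel washer 26 mm across, 4 mm thick, lying on the cover between the locks. Leave alone.
- tape: bystander: roll of masking tape 60 mm across, 18 mm high, lying on the key stand's board beside the socket block. Leave alone.
Things that resemble listed ones, but are neither listed nor needed, are in the scene too. What is shaped like the key but blue is not meant.

How it is judged:
On the way, in this order (a step that is already met when the one before it is completed fails the run):
1. the key is lifted clear of its socket (z of key in the frame of socket above 0.01 m), for 0.1 s.
2. the key's blade is at least 5 mm down in the open cam's slot (z of key in the frame of lock_a_top below -0.005 m and horizontal distance between key and lock_a_top below 0.013 m and angle between key's own z axis and vertical below 0.25 rad and value of joint cam_a below 1.2 rad), for 0.1 s.
3. the cam is turned to within 0.06 rad of its stop, the blade still at least 3 mm deep in the slot (value of joint cam_a above 1.51 rad and z of key in the frame of lock_a_top below -0.003 m and horizontal distance between key and lock_a_top below 0.013 m and angle between key's own z axis and vertical below 0.25 rad), for 0.2 s.
At the end, for the whole second after the job is handed in: The open cam is within 0.06 rad of its stop, the other cam still locked, and the key stands in its socket, released and at rest: collar on the block within 3 mm, within 9 mm of the socket's centre, upright within 0.12 rad (value of joint each of cam_a, cam_b above 1.51 rad and z of key in the frame of socket between -0.033 and -0.027 m and horizontal distance between key and socket below 0.009 m and angle between key's own z axis and vertical below 0.12 rad and linear speed of key below 0.02 m/s); the robot touches nothing.
It fails at once if more than 45 N in all between the key and the open lock (contact force between key and lock_a above 45 N).
It fails at once if the locked cam is turned back (value of joint cam_b below 1.5 rad).
It fails at once if a bystander is moved by more than 30 mm (distance of any of pencil, washer, tape from where it was at the start of the episode above 0.03 m).
It also fails if it takes over 67 s, if anything falls off the work surface, if the arm or the gripper's body presses on something with over 40 N, if the wrist force passes 120 N, or if a joint passes its speed limit or range.

## Working session

There is one attempt and no reset: what is moved stays moved. The work goes in short steps, Python scripts to look and compute and a shell command to move; the robot and the scene stay as the last step left them, time stands still between calls to the robot, and variables do not carry over. Pictures are saved under pics/ and viewed, about 8 in all and at most 12, crops included, and the job is handed in when it is done.

```bash
mkdir -p pics
cat > h.py <<'E'
import numpy as np, cv2
from station import telemetry, grab_frame, arm, regions_of, pinpoint
def ray(f,px):
    K=np.array([[f['fx'],0,f['cx']],[0,f['fy'],f['cy']],[0,0,1.]])
    u=cv2.undistortPoints(np.array([[px]],float),K,np.array(f['dist_coeffs']))[0,0]
    R=np.array(f['R']);t=np.array(f['t'])
    return -R.T@t, R.T@np.array([u[0],u[1],1.])
def at_z(f,px,z):
    o,d=ray(f,px); return o+d*(z-o[2])/d[2]
def proj(f,X):
    K=np.array([[f['fx'],0,f['cx']],[0,f['fy'],f['cy']],[0,0,1.]])
    return cv2.projectPoints(np.array(X,float).reshape(-1,1,3),cv2.Rodrigues(np.array(f['R']))[0],np.array(f['t'],float),K,np.array(f['dist_coeffs']))[0][:,0]
def save(f,name,box=None,s=1):
    im=f['pixels'][:,:,::-1]
    if box: im=im[box[1]:box[3],box[0]:box[2]]
    cv2.imwrite('pics/'+name,cv2.resize(im,None,fx=s,fy=s,interpolation=cv2.INTER_CUBIC))
E
python3 - <<'E'
from h import *
np.set_printoptions(precision=4,suppress=True)
print(telemetry.get_state())
F={}
for c in('top','side'):
    f=F[c]=grab_frame(c); save(f,c+'0.png'); print(c,-np.array(f['R']).T@f['t'])
    for n,z in(('panel',0),('lock_a_top',.045),('key_handle',.084),('key',.019),('socket',.049),('stand',0),('lock_a',.034)):
        for r in pinpoint(c,n)[:4]: print(n,np.round(r['location']),round(r['p'],2),at_z(f,r['location'],z))
E
```

```text
{'t': 0.0, 'q': array([-1.0609,  0.3594,  0.0111, -0.0003, -1.2241, -0.2881]), 'qd': array([-0.0002,  0.0002,  0.0019,  0.0009, -0.0006, -0.0016]), 'joint_efforts': array([  0.0018, -58.2714,  29.3058,   6.9969,   0.007 ,  -0.0002]), 'eef_pos': array([ 0.1484, -0.658 ,  0.2256]), 'ee_rot': array([-3.1414, -0.0016,  1.7924]), 'force': array([-0.3281,  0.1646,  0.1758]), 'moment': array([-0.0039, -0.0191, -0.0226]), 'width': 0.08773319843813904}
top [ 0.3982 -0.0107  0.8562]
panel [423. 261.] 0.66 [ 0.5628 -0.1876  0.    ]
lock_a_top [380. 264.] 0.96 [ 0.5482 -0.111   0.045 ]
lock_a_top [422. 258.] 0.38 [ 0.5583 -0.1768  0.045 ]
key_handle [213. 240.] 0.79 [0.5718 0.1498 0.084 ]
key_handle [383. 264.] 0.73 [ 0.5401 -0.1094  0.084 ]
key_handle [228. 340.] 0.67 [0.4219 0.1179 0.084 ]
key_handle [238. 168.] 0.58 [0.6897 0.1182 0.084 ]
key [240. 176.] 0.94 [0.6991 0.1251 0.019 ]
key [235. 342.] 0.79 [0.4198 0.1173 0.019 ]
socket [222. 245.] 0.81 [0.5713 0.1424 0.049 ]
socket [441. 285.] 0.21 [ 0.5147 -0.2053  0.049 ]
stand [198. 259.] 0.94 [0.5573 0.1903 0.    ]
stand [213. 238.] 0.61 [0.5938 0.1683 0.    ]
lock_a [382. 269.] 0.91 [ 0.5411 -0.1146  0.034 ]
side [ 0.5448 -0.6273  0.8212]
panel [331. 359.] 0.65 [ 0.562 -0.19   0.   ]
panel [306. 364.] 0.48 [ 0.5215 -0.1999  0.    ]
lock_a_top [320. 302.] 0.88 [ 0.5443 -0.1086  0.045 ]
key_handle [256. 202.] 0.96 [0.4288 0.0874 0.084 ]
key_handle [398. 196.] 0.94 [0.692  0.1002 0.084 ]
key_handle [332. 178.] 0.74 [0.5689 0.1482 0.084 ]
key [396. 217.] 0.75 [0.6955 0.1063 0.019 ]
key [331. 203.] 0.65 [0.5674 0.1443 0.019 ]
key [258. 218.] 0.6 [0.4243 0.1073 0.019 ]
key [320. 302.] 0.35 [ 0.5438 -0.0906  0.019 ]
socket [335. 192.] 0.88 [0.5758 0.1449 0.049 ]
stand [323. 196.] 0.82 [0.5533 0.1839 0.    ]
lock_a [321. 308.] 0.91 [ 0.5469 -0.1143  0.034 ]
```

View pics/top0.png

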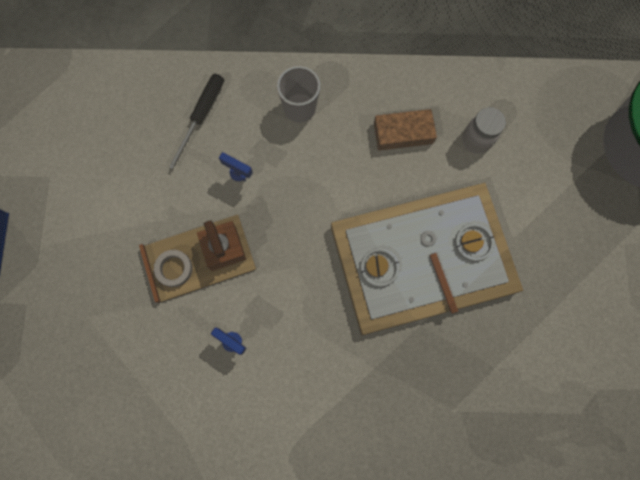

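View pics/side0.png

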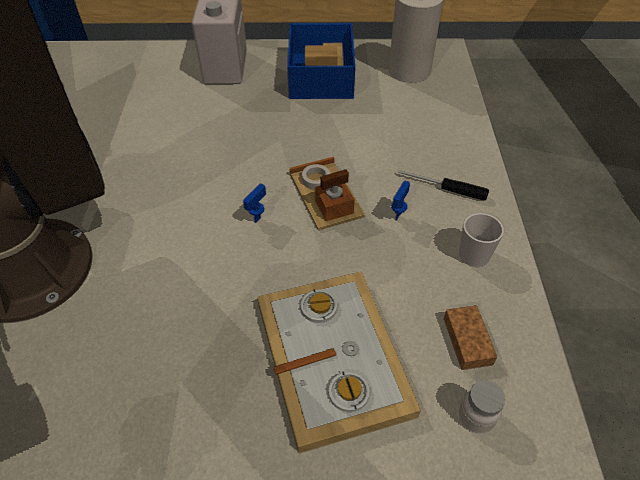

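The pictures show the brown key in its socket (top 215,240 / side 334,182). There are two blue look-alikes (top 235,168 and 228,340). The locks are at top (378,267), where the slot lies across the panel so it looks open, and (472,242), where the slot lies along the panel so it looks locked. I choose the brown key and the lock at (378,267), and will check both in one close crop.

Run:
```python
from h import *
np.set_printoptions(precision=4,suppress=True)
t=grab_frame('top'); 
a=t['pixels'][205:285,185:265,::-1]; b=t['pixels'][228:308,340:420,::-1]
s=grab_frame('side'); c=s['pixels'][160:240,295:375,::-1]; d=s['pixels'][265:345,280:360,::-1]
im=np.vstack([np.hstack([a,b]),np.hstack([c,d])])
cv2.imwrite('pics/crop1.png',cv2.resize(im,None,fx=3.7,fy=3.7,interpolation=cv2.INTER_CUBIC))
# mask centroids / axes
grab_frame('top')
for n in('panel','stand','lock_a','key'):
    for r in regions_of('top',n)[:3]:
        m=r['pixels'].astype(np.uint8); 
        (c,sz,an)=cv2.minAreaRect(cv2.findNonZero(m)); box=cv2.boxPoints((c,sz,an))
        print(n,round(r['p'],2),r['bbox'],np.round(c,1),np.round(sz,1),round(an,1))
        if n in('panel','stand'):
            z={'panel':.03,'stand':.009}[n]; P=np.array([at_z(t,p,z) for p in box]); print(P[:,:2].tolist(),P.mean(0),np.degrees(np.arctan2(*(P[1]-P[0])[[1,0]])))
```

```text
panel 0.83 [330.8, 184.7, 524.1, 333.4] [426.4 256.1] [118.  169.8] 74.6
[[0.6187601953253605, -0.02807133349583129], [0.7039280920944395, -0.3024917146994406], [0.5122807864719456, -0.34339510078201263], [0.4349581332621652, -0.08069717693869204]] [ 0.5675 -0.1887  0.03  ] -72.7579786204633
panel 0.65 [368.1, 254.0, 391.7, 276.2] [377.3 264.8] [21.2 21.9] 45.0
[[0.5477728050680705, -0.08291026301819382], [0.5740152242666062, -0.1080653549041863], [0.5497505326646355, -0.13231842169537927], [0.5238270780009937, -0.10715814825614087]] [ 0.5488 -0.1076  0.03  ] -43.78807410638242
stand 0.82 [136.5, 214.3, 256.6, 302.3] [196.9 258.3] [ 60.4 107.5] 72.0
[[0.5747093012937603, 0.2933328077802616], [0.6364179250364879, 0.12491422392200985], [0.5384803064580892, 0.0885212153622232], [0.4794339623938814, 0.25334493062675806]] [0.5573 0.19   0.009 ] -69.87714950677797
lock_a 0.66 [361.4, 249.4, 397.0, 287.4] [380. 267.] [38. 38.] 90.0
lock_a 0.52 [330.8, 183.2, 522.8, 333.7] [426.2 256.5] [117.6 169. ] 74.9
key 0.88 [218.3, 151.2, 255.5, 181.5] [234.3 168. ] [37.6 20. ] 30.3
key 0.87 [212.4, 328.4, 246.7, 352.1] [228.7 339.7] [36.3 20.2] 15.3
key 0.81 [205.2, 221.5, 227.4, 253.5] [214.  237.9] [36.1 19.3] 49.4
```

View pics/crop1.png

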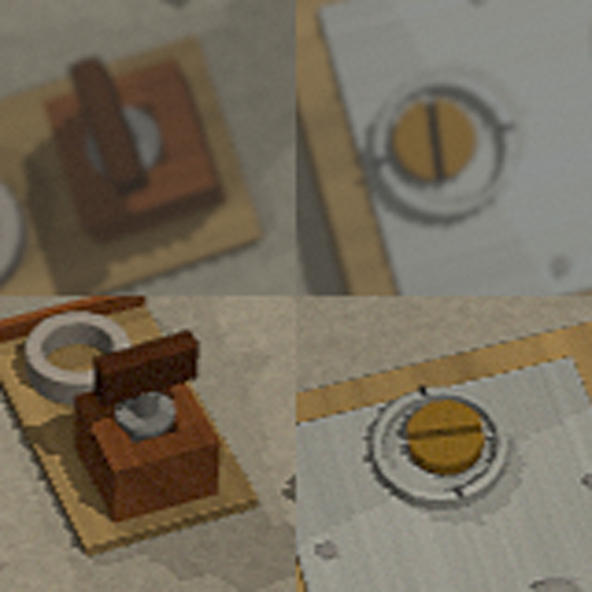

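The crop confirms the key is brown with a steel collar, and that the slot at top (378,267) crosses the rib line, so that lock is the open one. Next I get metric poses.

```bash
cat > fit.py <<'E'
from h import *
from scipy.optimize import minimize
def cyl(r,z0,z1,x=0,y=0):
    a=np.linspace(0,2*np.pi,24); return np.array([[x+r*np.cos(i),y+r*np.sin(i),z] for i in a for z in(z0,z1)])
def box(x,y,z0,z1): return np.array([[i*x/2,j*y/2,z] for i in(-1,1) for j in(-1,1) for z in(z0,z1)])
KEY=[box(.056,.014,.052,.078),cyl(.016,.030,.035),cyl(.007,.03,.055)]
PANEL=[box(.19,.27,0,.03)]; 
def sil(f,parts,p,z):
    c,s=np.cos(p[2]),np.sin(p[2]); R=np.array([[c,-s,0],[s,c,0],[0,0,1]]); m=np.zeros((480*4,640*4),np.uint8)
    for P in parts:
        q=proj(f,P@R.T+[p[0],p[1],z]); cv2.fillConvexPoly(m,cv2.convexHull(((q+.5)*4).astype(np.int32)),1)
    return cv2.resize(m*255,(640,480),interpolation=cv2.INTER_AREA)/255.
def fit(fr,masks,parts,z,p0):
    def cost(p):
        return sum(np.abs(sil(f,parts,p,z)-m).sum()/m.sum() for f,m in zip(fr,masks))
    b=None
    for d in(-.15,0,.15):
        r=minimize(cost,np.add(p0,[0,0,d]),method='Nelder-Mead',options=dict(initial_simplex=[np.add(p0,[0,0,d])+e for e in([0,0,0],[.008,0,0],[0,.008,0],[0,0,.15])],xatol=1e-4,fatol=1e-4))
        if b is None or r.fun<b.fun:b=r
    return b.x,b.fun
def disc(f,px,z,half=18):
    """brass disc near px: centre and slot direction on plane z"""
    x0,y0=int(px[0])-half,int(px[1])-half; im=f['pixels'][y0:y0+2*half,x0:x0+2*half]
    h=cv2.cvtColor(im,cv2.COLOR_RGB2HSV); m=((h[...,0]>8)&(h[...,0]<30)&(h[...,1]>120)&(h[...,2]>70)).astype(np.uint8)
    n,l,st,_=cv2.connectedComponentsWithStats(cv2.morphologyEx(m,cv2.MORPH_CLOSE,np.ones((5,5),np.uint8)))
    k=1+np.argmax(st[1:,4]); hull=cv2.convexHull(cv2.findNonZero((l==k).astype(np.uint8)))
    H=np.zeros_like(m); cv2.fillConvexPoly(H,hull,1); Hi=cv2.erode(H,np.ones((3,3),np.uint8))
    ys,xs=np.nonzero(H); P=np.array([at_z(f,(x+x0,y+y0),z)[:2] for x,y in zip(xs,ys)]); c=P.mean(0)
    g=im.sum(2).astype(float); w=np.clip(np.median(g[m>0])*.75-g,0,None)*Hi; ys,xs=np.nonzero(w)
    Q=np.array([at_z(f,(x+x0,y+y0),z)[:2] for x,y in zip(xs,ys)]); W=w[ys,xs]; qc=(Q*W[:,None]).sum(0)/W.sum()
    C=((Q-qc)*W[:,None]).T@(Q-qc)/W.sum(); ev,V=np.linalg.eigh(C); v=V[:,1]
    return c,2*np.sqrt(len(P) and cv2.contourArea(np.float32(cv2.convexHull(np.float32(P))))/np.pi),qc,np.degrees(np.arctan2(v[1],v[0]))%180,np.sqrt(ev)
E
python3 - <<'E'
from fit import *
np.set_printoptions(precision=4,suppress=True)
fr={c:grab_frame(c) for c in('top','side')}
def mask(c,n,near):
    g=[r for r in regions_of(c,n) if np.hypot((r['bbox'][0]+r['bbox'][2])/2-near[0],(r['bbox'][1]+r['bbox'][3])/2-near[1])<20]
    print(c,n,[(round(r['p'],2),np.round(r['bbox'])) for r in g]); return max(g,key=lambda r:r['pixels'].sum() if n=='panel' else r['p'])['pixels'].astype(float)
k={'top':mask('top','key',(216,238)),'side':mask('side','key',(334,185))}
yaw0=np.arctan2(.035,0)  # guess
a=at_z(fr['top'],(208,223),.097)-at_z(fr['top'],(220,256),.097); y0=np.arctan2(a[1],a[0]); print('yaw0',y0)
for s in(['top'],['side'],['top','side']):
    print('key',s,fit([fr[c] for c in s],[k[c] for c in s],KEY,.019,[.57,.149,y0]))
p={'top':mask('top','panel',(427,259)),'side':mask('side','panel',(338,360))}
print('panel',fit([fr[c] for c in p],[p[c] for c in p],PANEL,0,[.565,-.189,.25]))
print('disc top',disc(fr['top'],(377,266),.045)); print('disc side',disc(fr['side'],(320,302),.045))
E
```

```text
top key [(0.86, array([207., 221., 231., 255.]))]
side key [(0.96, array([319., 168., 347., 197.]))]
yaw0 0.40129806249532407
key ['top'] (array([0.5738, 0.1475, 0.4223]), np.float64(0.0704859970058787))
key ['side'] (array([0.572 , 0.1452, 0.5864]), np.float64(0.20406474963210433))
key ['top', 'side'] (array([0.5737, 0.1469, 0.4544]), np.float64(0.31379774727663906))
top panel [(0.67, array([332., 182., 521., 334.]))]
side panel [(0.81, array([255., 275., 422., 451.]))]
panel (array([ 0.565 , -0.1875,  0.2786]), np.float64(0.4067611032770569))
disc top (array([ 0.5448, -0.1051]), np.float64(0.031045383743896524), array([ 0.5446, -0.1058]), np.float64(7.206428527051173), array([0.0008, 0.0072]))
disc side (array([ 0.5433, -0.0955]), np.float64(0.05687994392726268), array([ 0.5445, -0.1073]), np.float64(117.00388207987692), array([0.0091, 0.0115]))
```

```bash
python3 -m inch '1 12 12 0 0 0 2; 1 20 20 0 0 0 4; 1 25 25 0 0 0 6; 1 30 30 0 0 0 8; 1 33 36 0 0 0 10; 1 36 42 0 0 0 12; 1 38 48 0 0 0 12; 1 40 54 0 0 0 12; 1 41 60 0 0 0 12; 1 42 66 0 0 0 12; 1 42.5 72 0 0 0 12; 1 42.5 78 0 0 0 12'
python3 - <<'E'
from fit import *
np.set_printoptions(precision=4,suppress=True)
fr={c:grab_frame(c) for c in('top','side')}
print('top',disc(fr['top'],(377,266),.045)); 
for h in(9,11,13): print('side',disc(fr['side'],(320,302),.045,h))
s=telemetry.get_state();print(s['t'],s['eef_pos'],s['ee_rot'],s['q'])
E
```

```text
t: 2.95
eef_pos: [0.541, -0.0355, 0.2268]
ee_rot: [3.141, 0.0, 2.002]
force: [0.5, -0.2, 0.5]
width: 0.0874
top (array([ 0.5447, -0.1052]), np.float64(0.031643333595873395), array([ 0.5446, -0.1058]), np.float64(6.889438136388208), array([0.0008, 0.0077]))
side (array([ 0.5441, -0.1078]), np.float64(0.03482561547603648), array([ 0.5421, -0.114 ]), np.float64(17.512156173171093), array([0.0074, 0.0102]))
side (array([ 0.5444, -0.1089]), np.float64(0.040155933377100245), array([ 0.5445, -0.117 ]), np.float64(31.27101354461115), array([0.0088, 0.0098]))
side (array([ 0.5454, -0.1108]), np.float64(0.03915988344738947), array([ 0.545 , -0.1152]), np.float64(72.50910454615814), array([0.0083, 0.0096]))
3.05 [ 0.5417 -0.0327  0.2267] [ 3.1405 -0.0001  2.0071] [ 0.3007  0.1406 -0.281  -0.0003 -1.1481 -1.435 ]
```

```bash
python3 -m inch '1 1.5 6 0 0 0 0; 1 2.5 12 0 0 0 0; 1 3.1 17.9 -3 0 0 0; 1 3.1 17.9 -7 0 0 0; 1 3.1 17.9 -7.5 0 0 0; 1 3.1 17.9 -7.5 0 0 0'
python3 - <<'E'
from fit import *
np.set_printoptions(precision=4,suppress=True)
s=telemetry.get_state();print(s['t'],s['eef_pos'],s['ee_rot'],s['force'],s['moment'])
t=grab_frame('top');d=grab_frame('side')
im=np.vstack([np.hstack([t['pixels'][180:280,160:290],d['pixels'][130:230,270:400]])])[:,:,::-1]
cv2.imwrite('pics/crop2.png',cv2.resize(im,None,fx=3,fy=3,interpolation=cv2.INTER_CUBIC))
E
```

```text
t: 3.8
eef_pos: [0.5731, 0.1455, 0.1525]
ee_rot: [3.14, 0.0, 2.007]
force: [-0.0, -0.4, 0.5]
width: 0.0878
3.8 [0.5731 0.1455 0.1525] [3.1403 0.0005 2.0068] [-0.001  -0.3664  0.531 ] [ 0.0066 -0.0698  0.0047]
```

View pics/crop2.png

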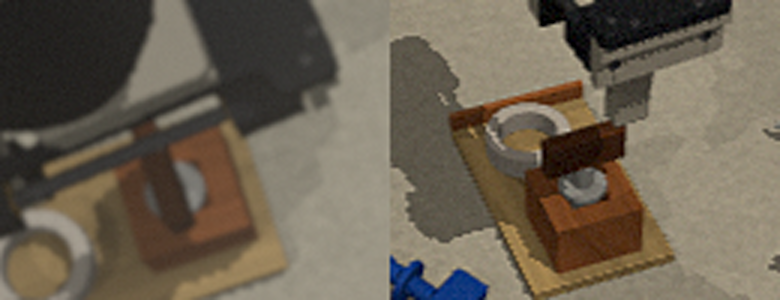

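The jaws straddle the bar squarely. I descend and grip.

```bash
python3 -m inch '1 0 0 -4 0 0 0; 1 0 0 -7 0 0 0; 1 0 0 -8.4 0 0 0; 1 0 0 -8.4 0 0 0; 0.4 0 0 -8.4 0 0 0;0 0 0 -8.4 0 0 0; 0 0 0 -8.4 0 0 0; 0 0 0 -8.4 0 0 0; 0 0 0 -8.4 0 0 0; 0 0 0 -8.4 0 0 0; 0 0 0 -8.4 0 0 0' 45
python3 - <<'E'
from fit import *
s=telemetry.get_state();print(s['t'],s['eef_pos'],s['ee_rot'],s['force'],s['moment'],s['width'])
E
```

```text
t: 5.28
eef_pos: [0.5737, 0.1457, 0.0696]
ee_rot: [3.138, 0.0, 2.006]
force: [-0.1, -0.6, -0.1]
width: 0.0232
5.275 [0.57374137 0.14573011 0.06959931] [3.13786747e+00 4.74104133e-05 2.00624094e+00] [-0.13416329 -0.57715621 -0.13431369] [ 0.03209641  0.02139452 -0.0216204 ] 0.023160347932115327
```

```bash
python3 -m inch '0 0 0 0 0 0 0;0 0 0 0 0 0 0;0 0 0 0 0 0 0;0 0 0 0 0 0 0;0 0 0 0 0 0 0'
python3 - <<'E'
from fit import *
s=telemetry.get_state();print(s['t'],s['eef_pos'],s['ee_rot'],s['force'],s['moment'],s['width'])
E
```

```text
t: 5.9
eef_pos: [0.5737, 0.1457, 0.0695]
ee_rot: [3.138, 0.0, 2.006]
force: [-0.5, 0.5, -0.3]
width: 0.0135
5.9 [0.57372574 0.14573409 0.06954937] [3.13790086e+00 4.02947972e-05 2.00626106e+00] [-0.49047833  0.45168151 -0.27520469] [ 0.15558847  0.09954832 -0.03489969] 0.013474675260397596
```

```bash
python3 -m inch '0 0 0 1 0 0 0;0 0 0 3 0 0 0;0 0 0 6 0 0 0;0 0 0 9 0 0 0;0 0 -3 10 0 0 -3;0 0 -8 10 0 0 -8;0 -1 -13 10 0 0 -12;0 -2 -18 10 0 0 -16;0 -2.5 -22 10 0 0 -18;0 -2.9 -25.2 9 0 0 -18;0 -2.9 -25.2 8 0 0 -18;0 -2.9 -25.2 8 0 0 -18'
python3 - <<'E'
from fit import *
s=telemetry.get_state();print(s['t'],s['eef_pos'],s['ee_rot'],s['force'],s['moment'],s['width'])
t=grab_frame('top');d=grab_frame('side')
im=np.hstack([t['pixels'][210:310,320:450],d['pixels'][230:330,255:385]])[:,:,::-1]
cv2.imwrite('pics/crop3.png',cv2.resize(im,None,fx=3,fy=3,interpolation=cv2.INTER_CUBIC))
E
```

```text
t: 7.4
eef_pos: [0.5442, -0.1063, 0.1492]
ee_rot: [3.139, -0.0, 1.691]
force: [0.6, 0.1, -1.0]
width: 0.0137
7.4 [ 0.5442043  -0.10630235  0.14920871] [ 3.13907277e+00 -1.08720712e-04  1.69137130e+00] [ 0.56471772  0.09515454 -0.97175794] [ 0.04233715 -0.02268025 -0.00737244] 0.013690984174651193
```

View pics/crop3.png

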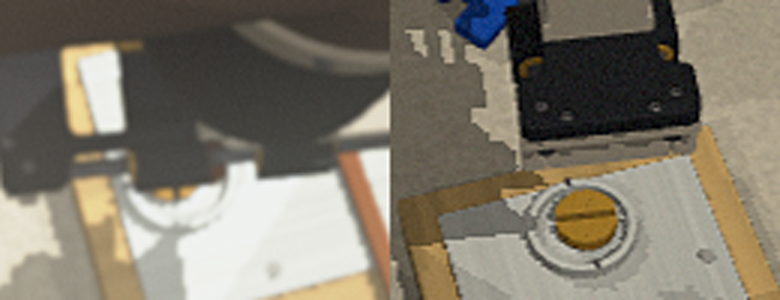

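The gripper hides the key from both cameras, so I'll feel for the slot.

```bash
cat > st.py <<'E'
from h import *
np.set_printoptions(precision=4,suppress=True)
s=telemetry.get_state();p=np.array(s['eef_pos']);print('t%.2f'%s['t'],p,'yaw%.2f'%np.degrees(s['ee_rot'][2]),np.array(s['ee_rot'][:2]),'F',np.array(s['force']),'M',np.array(s['moment']),'w%.4f'%s['width'],'q6 %.2f'%s['q'][5])
E
python3 - <<'E'
from h import *
d=grab_frame('side')
for p in((320,302.5),(320,301.7),(309,303),(330.5,299.5)): print(at_z(d,p,.045)[:2])
E
python3 -m inch '0 0 -.05 -2 0 0 0;0 0 -.05 -4 0 0 0;0 0 -.05 -5 0 0 0;0 0 -.05 -5.2 0 0 0;0 0 -.05 -5.2 0 0 0;0 0 -.05 -5.3 0 0 0;0 0 -.05 -5.35 0 0 0;0 0 -.05 -5.4 0 0 0;0 0 -.05 -5.45 0 0 0;0 0 -.05 -5.5 0 0 0;0 0 -.05 -5.5 0 0 0'; python3 st.py
```

```text
[ 0.5446577  -0.10955768]
[ 0.54466723 -0.10795845]
[ 0.52629308 -0.11038421]
[ 0.56230186 -0.10370776]
t: 8.93
eef_pos: [0.5453, -0.1061, 0.0953]
ee_rot: [3.137, 0.0, 1.693]
force: [-0.8, -0.6, 1.3]
width: 0.0138
t8.93 [ 0.5453 -0.1061  0.0953] yaw97.02 [3.1371 0.0003] F [-0.7976 -0.5526  1.2894] M [0.0214 0.2291 0.0061] w0.0138 q6 -1.61
```

```bash
python3 -m inch '0 0 -.05 -.1 0 0 0;0 0 -.1 -.1 0 0 0;0 0 -.15 -.1 0 0 0;0 0 -.2 -.1 0 0 0;0 0 -.2 -.1 0 0 0'; python3 st.py
```

```text
t: 9.55
eef_pos: [0.5453, -0.1082, 0.0942]
ee_rot: [3.137, 0.0, 1.693]
force: [0.2, 0.4, -0.9]
width: 0.0135
t9.55 [ 0.5453 -0.1082  0.0942] yaw97.02 [3.1372 0.0003] F [ 0.2041  0.4457 -0.8911] M [-0.0086  0.0475 -0.0289] w0.0135 q6 -1.61
```

Vertical force vanished and z followed the command, so it may be dropping in. I lower further.

```bash
python3 -m inch '0 0 0 -.1 0 0 0;0 0 0 -.2 0 0 0;0 0 0 -.3 0 0 0;0 0 0 -.3 0 0 0'; python3 st.py
```

```text
t: 10.05
eef_pos: [0.5452, -0.1081, 0.0911]
ee_rot: [3.137, 0.0, 1.693]
force: [0.1, -0.2, -1.6]
width: 0.0138
t10.05 [ 0.5452 -0.1081  0.0911] yaw97.02 [3.1374 0.0003] F [ 0.1102 -0.2283 -1.5668] M [-0.0309 -0.0191  0.002 ] w0.0138 q6 -1.61
```

```bash
python3 -m inch '0 0 0 -.1 0 0 0;0 0 0 -.2 0 0 0;0 0 0 -.25 0 0 0;0 0 0 -.25 0 0 0'; python3 st.py
```

```text
t: 10.55
eef_pos: [0.5452, -0.1081, 0.0886]
ee_rot: [3.137, 0.0, 1.693]
force: [0.5, 0.1, -2.0]
width: 0.0138
t10.55 [ 0.5452 -0.1081  0.0886] yaw97.02 [3.1374 0.0003] F [ 0.5373  0.0847 -2.0269] M [-0.0067  0.0021  0.0366] w0.0138 q6 -1.61
```

```bash
python3 -m inch '0 0 0 0 0 0 -3;0 0 0 0 0 0 -6;0 0 0 0 0 0 -9;0 0 0 0 0 0 -12;0 0 0 0 0 0 -15;0 0 0 0 0 0 -15'; python3 st.py
```

```text
t: 11.3
eef_pos: [0.5453, -0.1078, 0.0886]
ee_rot: [3.137, -0.0, 1.432]
force: [1.2, 3.2, -1.9]
width: 0.0138
t11.30 [ 0.5453 -0.1078  0.0886] yaw82.04 [ 3.1373 -0.0002] F [ 1.1506  3.2021 -1.8571] M [1.073  0.0594 0.0509] w0.0138 q6 -1.87
```

```bash
python3 -m inch '0 0 .1 0 0 0 0;0 0 .1 0 0 0 0'; python3 st.py
```

```text
t: 11.55
eef_pos: [0.5452, -0.1073, 0.0886]
ee_rot: [3.137, 0.001, 1.433]
force: [1.3, -3.7, -0.8]
width: 0.0137
t11.55 [ 0.5452 -0.1073  0.0886] yaw82.09 [3.1374 0.0006] F [ 1.3282 -3.7219 -0.7789] M [-1.4173 -0.1597  0.0637] w0.0137 q6 -1.87
```

```bash
python3 -m inch '0 0 -.05 0 0 0 0;0 .02 -.05 0 0 0 -3;0 .02 -.05 0 0 0 -6;0 .02 -.05 0 0 0 -9;0 .02 -.05 0 0 0 -9'; python3 st.py
```

```text
t: 12.18
eef_pos: [0.5453, -0.1077, 0.0886]
ee_rot: [3.138, 0.0, 1.276]
force: [-0.8, -0.3, -1.1]
width: 0.0135
t12.18 [ 0.5453 -0.1077  0.0886] yaw73.12 [3.1376 0.0004] F [-0.7822 -0.3444 -1.1172] M [0.0049 0.1626 0.0594] w0.0135 q6 -2.03
```

```bash
python3 -m inch '0 0 0 0 0 0 -3;0 0 0 0 0 0 -6;0 0 0 0 0 0 -9;0 0 0 0 0 0 -12;0 0 0 0 0 0 -12'; python3 st.py
```

```text
t: 12.8
eef_pos: [0.5452, -0.1077, 0.0886]
ee_rot: [3.138, 0.001, 1.068]
force: [0.3, -0.6, -1.1]
width: 0.0138
t12.80 [ 0.5452 -0.1077  0.0886] yaw61.20 [3.1377 0.0005] F [ 0.3333 -0.6215 -1.0558] M [-0.419   0.1099  0.0415] w0.0138 q6 -2.24
```

```bash
python3 -m inch '0 0 0 0 0 0 -3;0 0 0 0 0 0 -6;0 0 0 0 0 0 -9;0 0 0 0 0 0 -12;0 0 0 0 0 0 -15;0 0 0 0 0 0 -15'; python3 st.py
python3 - <<'E'
from fit import *
t=grab_frame('top');d=grab_frame('side')
im=np.hstack([t['pixels'][210:310,320:450],d['pixels'][230:330,255:385]])[:,:,::-1]
cv2.imwrite('pics/crop4.png',cv2.resize(im,None,fx=3,fy=3,interpolation=cv2.INTER_CUBIC))
E
```

```text
t: 13.55
eef_pos: [0.5451, -0.1078, 0.0885]
ee_rot: [3.138, 0.001, 0.808]
force: [-0.3, -1.6, -0.2]
width: 0.0137
t13.55 [ 0.5451 -0.1078  0.0885] yaw46.31 [3.1378 0.0007] F [-0.3424 -1.5811 -0.2238] M [-0.6426  0.1227  0.0921] w0.0137 q6 -2.50
```

View pics/crop4.png

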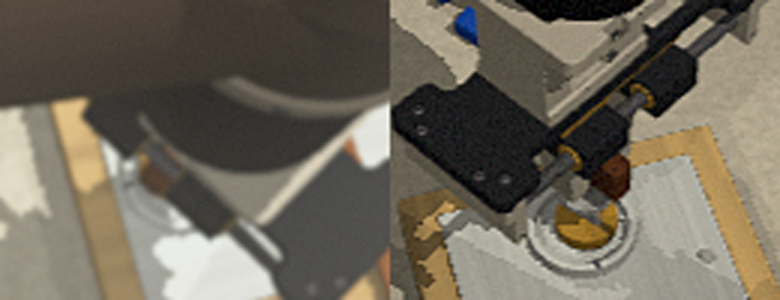

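The slot visibly follows the blade (side view 320,305). However, the last joint would reach its limit about 5° before the stop. A half turn of the key makes no difference to the blade, so I'll ease back, lift out, turn the wrist 180° and re-insert.

```bash
python3 -m inch '0 0 0 0 0 0 3;0 0 0 0 0 0 5;0 0 0 0 0 0 5'; python3 st.py; python3 -m inch '0 0 0 .4 0 0 0;0 0 0 1 0 0 0;0 0 0 2 0 0 0;0 0 0 2 0 0 10;0 0 0 2 0 0 20;0 0 0 2 0 0 30;0 0 0 2 0 0 40;0 0 0 2 0 0 50;0 0 0 2 0 0 60;0 0 0 2 0 0 70;0 0 0 2 0 0 80;0 0 0 2 0 0 90'; python3 st.py
```

```text
t: 14.02
eef_pos: [0.5452, -0.1077, 0.0886]
ee_rot: [3.138, 0.0, 0.896]
force: [0.0, 0.6, -0.5]
width: 0.0137
t14.03 [ 0.5452 -0.1077  0.0886] yaw51.35 [3.1377 0.0004] F [ 0.0221  0.5742 -0.5411] M [-0.0546 -0.043   0.0384] w0.0137 q6 -2.41
t: 15.52
eef_pos: [0.5455, -0.1077, 0.1094]
ee_rot: [3.137, 0.001, 2.473]
force: [0.1, 0.1, -1.0]
width: 0.0141
t15.53 [ 0.5455 -0.1077  0.1094] yaw141.67 [3.1371 0.001 ] F [ 0.1371  0.0593 -1.0358] M [0.022  0.0308 0.0818] w0.0141 q6 -0.82
```

```bash
python3 -m inch '0 0 0 0 0 0 10;0 0 0 0 0 0 20;0 0 0 0 0 0 30;0 0 0 0 0 0 40;0 0 0 0 0 0 50;0 0 0 0 0 0 60;0 0 0 0 0 0 70;0 0 0 0 0 0 80;0 0 0 0 0 0 89.7;0 0 0 0 0 0 89.7;0 0 0 0 0 0 89.7'; python3 st.py
python3 - <<'E'
from fit import *
d=grab_frame('side')
cv2.imwrite('pics/crop5.png',cv2.resize(d['pixels'][250:350,255:385][:,:,::-1],None,fx=5,fy=5,interpolation=cv2.INTER_CUBIC))
E
```

```text
t: 16.9
eef_pos: [0.5456, -0.1077, 0.1098]
ee_rot: [3.137, 0.001, -2.249]
force: [0.1, -0.3, -1.1]
width: 0.0133
t16.90 [ 0.5456 -0.1077  0.1098] yaw-128.84 [3.1375 0.0014] F [ 0.1004 -0.2836 -1.1132] M [-0.0693  0.1287 -0.0008] w0.0133 q6 0.74
```

View pics/crop5.png

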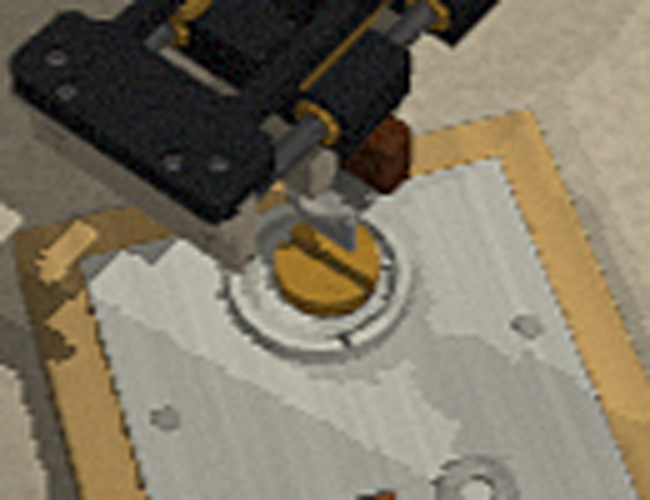

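The blade hangs parallel over the turned slot (crop 340,262). I re-insert with a gentle descent.

```bash
python3 -m inch '0 -.04 0 -.6 0 0 0;0 -.04 0 -1.2 0 0 0;0 -.04 0 -1.4 0 0 0;0 -.04 0 -1.5 0 0 0;0 -.04 0 -1.6 0 0 0;0 -.04 0 -1.7 0 0 0;0 -.04 0 -1.7 0 0 0'; python3 st.py
```

```text
t: 17.82
eef_pos: [0.5452, -0.1077, 0.0927]
ee_rot: [3.137, 0.001, -2.248]
force: [-0.0, 0.2, -0.8]
width: 0.0136
t17.82 [ 0.5452 -0.1077  0.0927] yaw-128.80 [3.1374 0.0013] F [-0.0363  0.2277 -0.7838] M [-0.0234  0.1367 -0.0204] w0.0136 q6 0.74
```

Inside by about 3 mm with no force. I go deeper, then turn.

```bash
python3 -m inch '0 0 0 -.15 0 0 0;0 0 0 -.3 0 0 0;0 0 0 -.41 0 0 0;0 0 0 -.41 0 0 0;0 0 0 -.41 0 0 -3;0 0 0 -.41 0 0 -6;0 0 0 -.41 0 0 -9;0 0 0 -.41 0 0 -12;0 0 0 -.41 0 0 -12'; python3 st.py
```

```text
t: 18.95
eef_pos: [0.545, -0.1078, 0.0885]
ee_rot: [3.137, 0.001, -2.457]
force: [-0.0, 0.0, -1.9]
width: 0.0137
t18.95 [ 0.545  -0.1078  0.0885] yaw-140.78 [3.1372 0.0009] F [-0.0359  0.0066 -1.9354] M [-0.3503  0.3277  0.0923] w0.0137 q6 0.53
```

```bash
python3 -m inch '0 0 0 0 0 0 -3;0 0 0 0 0 0 -6;0 0 0 0 0 0 -9;0 0 0 0 0 0 -12;0 0 0 0 0 0 -12'; python3 st.py
```

```text
t: 19.58
eef_pos: [0.5449, -0.1078, 0.0885]
ee_rot: [3.137, 0.001, -2.665]
force: [-0.3, -0.6, -1.7]
width: 0.0139
t19.57 [ 0.5449 -0.1078  0.0885] yaw-152.69 [3.1373 0.0007] F [-0.2606 -0.635  -1.6659] M [-0.2924  0.3178  0.1059] w0.0139 q6 0.33
```

```bash
python3 -m inch '0 0 0 0 0 0 -2;0 0 0 0 0 0 -4;0 0 0 0 0 0 -6;0 0 0 0 0 0 -8;0 0 0 0 0 0 -8'; python3 st.py
```

```text
t: 20.2
eef_pos: [0.5449, -0.1079, 0.0885]
ee_rot: [3.137, 0.001, -2.805]
force: [-0.0, -0.4, -1.4]
width: 0.0142
t20.20 [ 0.5449 -0.1079  0.0885] yaw-160.73 [3.1373 0.0006] F [-0.0304 -0.4485 -1.3895] M [-0.3442  0.3287  0.1839] w0.0142 q6 0.19
```

```bash
python3 -m inch '0 0 0 0 0 0 0'; python3 st.py;  python3 -m inch '0 0 0 0 0 0 -1;0 0 0 0 0 0 -2;0 0 0 0 0 0 -2'; python3 st.py
```

```text
t: 20.32
eef_pos: [0.5449, -0.1079, 0.0885]
ee_rot: [3.137, 0.001, -2.805]
force: [-0.6, -0.7, -0.8]
width: 0.0137
t20.32 [ 0.5449 -0.1079  0.0885] yaw-160.71 [3.1373 0.0006] F [-0.5912 -0.7079 -0.7751] M [-0.3577  0.2787  0.1354] w0.0137 q6 0.19
t: 20.7
eef_pos: [0.5448, -0.1079, 0.0885]
ee_rot: [3.137, 0.001, -2.84]
force: [-0.5, -0.5, -0.6]
width: 0.0137
t20.70 [ 0.5448 -0.1079  0.0885] yaw-162.73 [3.1373 0.0006] F [-0.5273 -0.508  -0.5677] M [-0.3751  0.3329  0.1402] w0.0137 q6 0.15
```

```bash
python3 -m inch '0 0 0 0 0 0 -1;0 0 0 0 0 0 -2;0 0 0 0 0 0 -2'; python3 st.py
```

```text
t: 21.08
eef_pos: [0.5448, -0.1079, 0.0885]
ee_rot: [3.137, 0.001, -2.875]
force: [-0.1, -0.2, -0.6]
width: 0.014
t21.07 [ 0.5448 -0.1079  0.0885] yaw-164.75 [3.1373 0.0006] F [-0.146  -0.1847 -0.5965] M [-0.3439  0.3458  0.1021] w0.0140 q6 0.12
```

```bash
python3 -m inch '0 0 0 0 0 0 -1;0 0 0 0 0 0 -2;0 0 0 0 0 0 -2'; python3 st.py
```

```text
t: 21.45
eef_pos: [0.5448, -0.1079, 0.0885]
ee_rot: [3.137, 0.001, -2.911]
force: [-0.2, -0.6, -1.2]
width: 0.0137
t21.45 [ 0.5448 -0.1079  0.0885] yaw-166.78 [3.1373 0.0005] F [-0.1517 -0.6399 -1.1563] M [-0.3991  0.3331  0.1398] w0.0137 q6 0.08
```

```bash
python3 -m inch '0 0 0 0 0 0 -1;0 0 0 0 0 0 -1.5;0 0 0 0 0 0 -1.5'; python3 st.py
```

```text
t: 21.82
eef_pos: [0.5448, -0.1079, 0.0885]
ee_rot: [3.137, 0.001, -2.937]
force: [-0.2, -0.3, -2.4]
width: 0.0138
t21.82 [ 0.5448 -0.1079  0.0885] yaw-168.29 [3.1373 0.0006] F [-0.2084 -0.2818 -2.4018] M [-0.3486  0.3446  0.0596] w0.0138 q6 0.05
```

```bash
python3 -m inch '0 0 0 0 0 0 -1;0 0 0 0 0 0 -1'; python3 st.py;python3 -m inch '0 0 0 0 0 0 0'; python3 st.py
```

```text
t: 22.08
eef_pos: [0.5448, -0.1079, 0.0885]
ee_rot: [3.137, 0.001, -2.955]
force: [-1.1, -1.0, -0.9]
width: 0.014
t22.07 [ 0.5448 -0.1079  0.0885] yaw-169.31 [3.1373 0.0005] F [-1.0963 -0.9786 -0.8842] M [-0.3792  0.337   0.1298] w0.0140 q6 0.04
t: 22.2
eef_pos: [0.5448, -0.1079, 0.0885]
ee_rot: [3.137, 0.001, -2.955]
force: [-0.2, -0.3, -1.3]
width: 0.0137
t22.20 [ 0.5448 -0.1079  0.0885] yaw-169.30 [3.1373 0.0005] F [-0.2089 -0.3238 -1.3232] M [-0.3471  0.3434  0.1475] w0.0137 q6 0.04
```

```bash
python3 -m inch '0 0 0 0 0 0 -1;0 0 0 0 0 0 -1'; python3 st.py;python3 -m inch '0 0 0 0 0 0 0'; python3 st.py
```

```text
t: 22.45
eef_pos: [0.5448, -0.1079, 0.0885]
ee_rot: [3.137, 0.0, -2.973]
force: [0.1, -0.1, -0.9]
width: 0.0138
t22.45 [ 0.5448 -0.1079  0.0885] yaw-170.33 [3.1373 0.0005] F [ 0.0569 -0.0731 -0.8533] M [-0.3641  0.3759  0.1273] w0.0138 q6 0.02
t: 22.58
eef_pos: [0.5448, -0.1079, 0.0885]
ee_rot: [3.137, 0.001, -2.973]
force: [-1.0, -0.5, -1.0]
width: 0.0139
t22.57 [ 0.5448 -0.1079  0.0885] yaw-170.32 [3.1373 0.0005] F [-0.9804 -0.5227 -0.9859] M [-0.292   0.3243  0.1283] w0.0139 q6 0.02
```

```bash
python3 -m inch '0 0 0 0 0 0 -1;0 0 0 0 0 0 -1'; python3 st.py
```

```text
t: 22.82
eef_pos: [0.5448, -0.1079, 0.0885]
ee_rot: [3.137, 0.0, -2.991]
force: [-1.1, -1.6, -1.1]
width: 0.0139
t22.82 [ 0.5448 -0.1079  0.0885] yaw-171.35 [3.1373 0.0005] F [-1.0855 -1.5822 -1.1378] M [-0.3655  0.333   0.1583] w0.0139 q6 0.00
```

```bash
python3 -m inch '0 0 0 0 0 0 -1;0 0 0 0 0 0 -1'; python3 st.py
python3 - <<'E'
from fit import *
d=grab_frame('side')
cv2.imwrite('pics/crop6.png',cv2.resize(d['pixels'][250:350,255:385][:,:,::-1],None,fx=5,fy=5,interpolation=cv2.INTER_CUBIC))
E
```

```text
t: 23.08
eef_pos: [0.5448, -0.1079, 0.0885]
ee_rot: [3.137, 0.001, -3.008]
force: [-0.6, -2.2, -1.9]
width: 0.0139
t23.07 [ 0.5448 -0.1079  0.0885] yaw-172.37 [3.1373 0.0005] F [-0.6478 -2.2216 -1.8987] M [-0.3969  0.3793  0.0876] w0.0139 q6 -0.02
```

View pics/crop6.png

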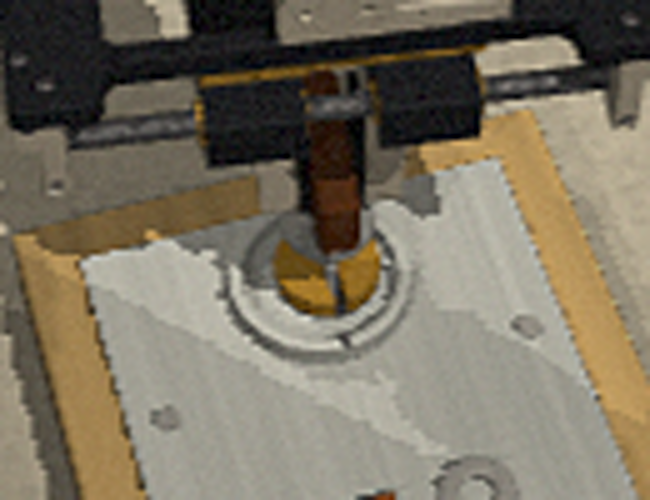

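```bash
python3 - <<'E'
from fit import *
d=grab_frame('side')
def w(u,v,z): return at_z(d,(u,v),z)[:2]
def ang(a,b): return np.degrees(np.arctan2(*(b-a)[::-1]))
a=w(255+178/3,230+182/3,.044);b=w(255+208/3,230+267/3,.044);print('ribs',a,b,(a+b)/2,ang(a,b))
a=w(255+333/5,250+272/5,.045);b=w(255+338/5,250+310/5,.045);print('slot',a,b,ang(a,b))
g=cv2.cvtColor(d['pixels'],cv2.COLOR_RGB2GRAY)
print(g[302:322,312:332])
cv2.imwrite('pics/crop7.png',cv2.resize(d['pixels'][285:325,300:350][:,:,::-1],None,fx=14,fy=14,interpolation=cv2.INTER_CUBIC))
E
python3 st.py
```

```text
ribs [ 0.53516824 -0.08475105] [ 0.55155128 -0.14121873] [ 0.54335976 -0.11298489] -73.82091002750988
slot [ 0.54730035 -0.11336677] [ 0.5488325  -0.12832421] -84.15138255185165
[[ 80  73  82  77  75  72  73  68  69  86  80  95 104 108 108 111 110 106
   91 141]
 [ 76  81  74  74  78  76  75  63 105 138 109  93 102 107 112 106 114 110
   95  76]
 [ 77  75  74  77  79  69  71  62  79 101  81 100 114 111 112 107 110 109
  102 150]
 [ 73  68  71  66  64 117  93  68  81  95  59  99 111 110 112 112 110 104
   94 156]
 [128 132 124 128 128 128 124 125 113 108  50  63 110 108 109 109 109  95
  109 163]
 [111 131 126 125 125 122 127 122 118 108  53  68 105 112 110 116  95  72
   98 160]
 [ 67 107 125 126 121 126 123 123 129 107  44  36 103 119 114  99  73  88
  151 177]
 [ 50  60  80 109 124 129 124 128 130 111  55  19  73  90  90  77  73 151
  169 115]
 [ 67  60  71  75  65 110 120 118 124 107  47  31  60  77  75  53 107 155
  171 168]
 [198 113  59  65  71  76  72  74  84  83  51  49  65  70  82 153 170 170
  169 111]
 [186 198 124  62  42  63  72  75  74  78  46  36  63  88 153 171 172 17
[... 211 characters left out ...]
2 166 158 160 167 168 173 163  97  87 140 161
  183 177]
 [166 170 169 169 174 169 167 167 172 157 133 104  92 101 140 164 169 179
  168 127]
 [186 177 173 166 162 160 160 162 133 128  89  44  96 158 177 187 181 150
  118 110]
 [199 200 200 187 183 177 176 179 179 188 207 110  61 158 186 146 122 120
  115 129]
 [126 144 150 178 185 190 198 202 195 185 187 155  94 108 120 118 117 138
  127 152]
 [102 103 108 108 111 108 114 115 118 119 120 127 131 125 118 132 132 157
  168 164]
 [111 102 106 106 113 116 112 112 113 113 112 115 111 135 114 151 160 159
  161 157]]
t23.18 [ 0.5448 -0.1079  0.0885] yaw-172.34 [3.1373 0.0005] F [ 0.0765 -0.6217 -1.7065] M [-0.3693  0.3499  0.1732] w0.0137 q6 -0.02
```

View pics/crop7.png

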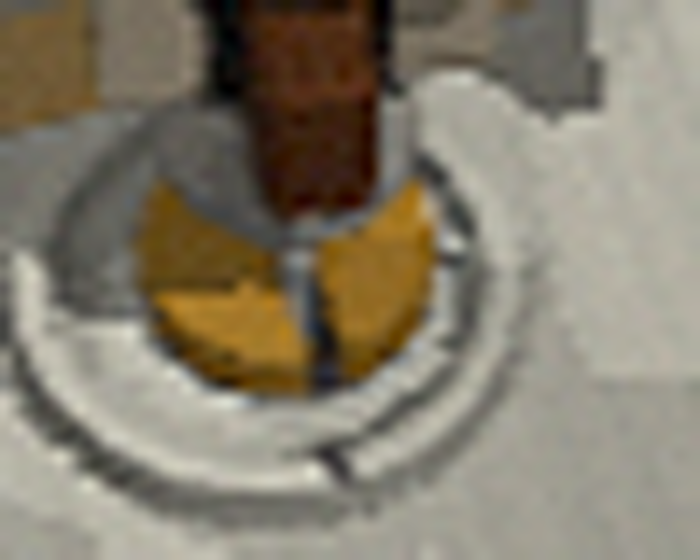

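```bash
python3 -m inch '0 0 0 0 0 0 -1;0 0 0 0 0 0 -1'
python3 - <<'E'
from h import *
m=[]
for i in range(6): grab_frame('side'); s=telemetry.get_state(); m.append([s['moment'][2],*s['force'][:2]])
print(np.round(m,3).mean(0), np.round(m,3)[:,0], s['ee_rot'][2])
E
```

```text
t: 23.42
eef_pos: [0.5448, -0.1079, 0.0885]
ee_rot: [3.137, 0.0, -3.026]
force: [-1.0, -1.4, -1.9]
width: 0.0136
[ 0.17866667 -0.405      -0.93516667] [0.172 0.188 0.157 0.194 0.209 0.152] -3.02538561152804
```

```bash
python3 -m inch '0 0 0 0 0 0 -.5;0 0 0 0 0 0 -1'
python3 - <<'E'
from h import *
m=[]
for i in range(6): grab_frame('side'); s=telemetry.get_state(); m.append([s['moment'][2],*s['force'][:2]])
print(np.round(m,3).mean(0), np.round(m,3)[:,0], s['ee_rot'][2])
E
```

```text
t: 23.98
eef_pos: [0.5448, -0.1079, 0.0885]
ee_rot: [3.137, 0.001, -3.043]
force: [-0.3, -1.3, -1.1]
width: 0.0135
[ 0.25333333 -0.60933333 -0.81183333] [0.266 0.258 0.263 0.276 0.247 0.21 ] -3.042773857712304
```

Torque steps up from 0.13 to 0.25 N m over the last 2°, so the cam is seated. I ease back within the slack and lift out.

```bash
python3 -m inch '0 0 0 0 0 0 2;0 0 0 0 0 0 4;0 0 0 0 0 0 6;0 0 0 0 0 0 6.5;0 0 0 0 0 0 6.5'; python3 st.py; python3 -m inch '0 0 0 .3 0 0 0;0 0 0 .6 0 0 0;0 0 0 1.2 0 0 0;0 0 0 3 0 0 0;0 0 0 6 0 0 0;0 0 0 9 0 0 0;0 0 0 9 0 0 0'; python3 st.py
```

```text
t: 24.9
eef_pos: [0.5449, -0.1078, 0.0885]
ee_rot: [3.137, 0.001, -2.929]
force: [-0.3, 0.6, -1.1]
width: 0.0138
t24.90 [ 0.5449 -0.1078  0.0885] yaw-167.84 [3.1372 0.0007] F [-0.2551  0.5968 -1.1305] M [-0.1018  0.2544 -0.0341] w0.0138 q6 0.06
t: 25.78
eef_pos: [0.5466, -0.1078, 0.1816]
ee_rot: [3.138, 0.006, -2.929]
force: [0.0, -1.2, -2.1]
width: 0.0135
t25.77 [ 0.5466 -0.1078  0.1816] yaw-167.82 [3.1382 0.0062] F [ 0.0314 -1.2131 -2.1269] M [0.0266 0.1498 0.0167] w0.0135 q6 0.06
```

```bash
python3 - <<'E'
from fit import *
np.set_printoptions(precision=4,suppress=True)
E
python3 -m inch '0 0 3 0 0 0 -9;0 1 8 0 0 0 -18;0 2 13 0 0 0 -27;0 2.7 18 0 0 0 -37;0 2.7 22 0 0 0 -47;0 2.7 25.35 0 0 0 -57;0 2.7 25.35 0 0 0 -67;0 2.7 25.35 0 0 0 -77.2;0 2.7 25.35 0 0 0 -77.2;0 2.7 25.35 0 0 0 -77.2'; python3 st.py
python3 - <<'E'
from fit import *
t=grab_frame('top');d=grab_frame('side')
for n,f in(('top',t),('side',d)):
    if n=='top':print('cam',disc(f,(377,266),.045))
a=cv2.resize(t['pixels'][180:280,160:290],None,fx=3,fy=3,interpolation=2); b=cv2.resize(t['pixels'][228:308,340:444],None,fx=3.75,fy=3.75,interpolation=2)
cv2.imwrite('pics/crop8.png',np.hstack([a,b])[:,:,::-1])
E
```

```text
t: 27.02
eef_pos: [0.5735, 0.1455, 0.1813]
ee_rot: [3.139, 0.006, 2.01]
force: [0.9, 0.0, -0.5]
width: 0.0139
t27.02 [0.5735 0.1455 0.1813] yaw115.19 [3.1387 0.0062] F [ 0.9401  0.0053 -0.5218] M [ 0.0808  0.019  -0.0313] w0.0139 q6 -1.72
cam (array([ 0.54484434, -0.10515675]), np.float64(0.030966616784520264), array([ 0.54513289, -0.10393135]), np.float64(106.49125183817641), array([0.00071565, 0.00786697]))
```

View pics/crop8.png

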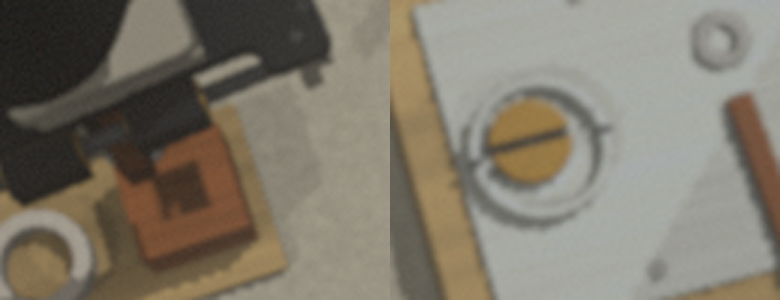

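The top view shows the slot at 106.5°, in line with the ribs, so the cam is seated. The socket is clear below the key, so I lower it at the original pick pose.

```bash
python3 -m inch '0 0 0 -3 0 0 0;0 0 0 -6 0 0 0;0 .02 .02 -7.5 0 0 0;0 .02 .02 -8.5 0 0 0;0 .02 .02 -9.2 0 0 0;0 .02 .02 -9.2 0 0 0'; python3 st.py
```

```text
t: 27.88
eef_pos: [0.5739, 0.1457, 0.0895]
ee_rot: [3.138, 0.006, 2.009]
force: [0.2, -0.4, -0.9]
width: 0.014
t27.88 [0.5739 0.1457 0.0895] yaw115.12 [3.1384 0.0062] F [ 0.2199 -0.3684 -0.9192] M [ 0.0674 -0.0006  0.0008] w0.0140 q6 -1.72
```

```bash
python3 -m inch '0 0 0 -.7 0 0 0;0 0 0 -1.4 0 0 0;0 0 0 -1.8 0 0 0;0 0 0 -2 0 0 0;0 0 0 -2.05 0 0 0;0 0 0 -2.05 0 0 0'; python3 st.py
```

```text
t: 28.62
eef_pos: [0.5738, 0.1456, 0.0696]
ee_rot: [3.138, 0.006, 2.009]
force: [-2.3, -1.6, 4.7]
width: 0.0134
t28.62 [0.5738 0.1456 0.0696] yaw115.13 [3.1385 0.0064] F [-2.3489 -1.6153  4.7217] M [-0.2014  1.2366  0.052 ] w0.0134 q6 -1.72
```

Collar rests on the block at the original height. I release and retreat straight up.

```bash
python3 -m inch '0 0 0 0.02 0 0 0;.2 0 0 0.02 0 0 0;.3 0 0 0.02 0 0 0;.5 0 0 0 0 0 0;.8 0 0 0 0 0 0;1 0 0 0 0 0 0;1 0 0 0 0 0 0;1 0 0 0 0 0 0;1 0 0 0 0 0 0;1 0 0 0 0 0 0'; python3 st.py
```

```text
t: 29.88
eef_pos: [0.5738, 0.1456, 0.0696]
ee_rot: [3.139, 0.006, 2.009]
force: [0.2, 0.0, -0.4]
width: 0.0865
t29.88 [0.5738 0.1456 0.0696] yaw115.14 [3.1385 0.0064] F [ 0.1662  0.0258 -0.4215] M [0.0596 0.0076 0.0165] w0.0865 q6 -1.72
```

```bash
python3 -m inch '1 0 0 1 0 0 0;1 0 0 3 0 0 0;1 0 0 7 0 0 0;1 0 0 11 0 0 0;1 0 -3 15 0 0 0;1 0 -8 16 0 0 0;1 -2 -14 16 0 0 0;1 -4 -20 16 0 0 0;1 -6 -26 16 0 0 0; 1 -6 -32 16 0 0 0;1 -6 -36 16 0 0 0;1 -6 -36 16 0 0 0'; python3 st.py
python3 - <<'E'
from fit import *
np.set_printoptions(precision=4,suppress=True)
t=grab_frame('top');d=grab_frame('side')
for c in('top','side'):
    for r in pinpoint(c,'key_handle')[:4]: print(c,np.round(r['location']),at_z(t if c=='top' else d,r['location'],.084))
a=t['pixels'][190:290,160:290];b=d['pixels'][140:240,270:400]
cv2.imwrite('pics/crop9.png',cv2.resize(np.hstack([a,b])[:,:,::-1],None,fx=3,fy=3,interpolation=2))
E
```

```text
t: 31.38
eef_pos: [0.5133, -0.2169, 0.2301]
ee_rot: [3.138, 0.007, 2.006]
force: [0.4, 0.3, 0.4]
width: 0.0875
t31.38 [ 0.5133 -0.2169  0.2301] yaw114.92 [3.1384 0.0068] F [0.4435 0.2711 0.3558] M [ 0.0361  0.0557 -0.0246] w0.0875 q6 -1.09
top [214. 237.] [0.5767 0.1487 0.084 ]
top [223. 246.] [0.562  0.1335 0.084 ]
side [436. 229.] [0.7504 0.0168 0.084 ]
```

View pics/crop9.png

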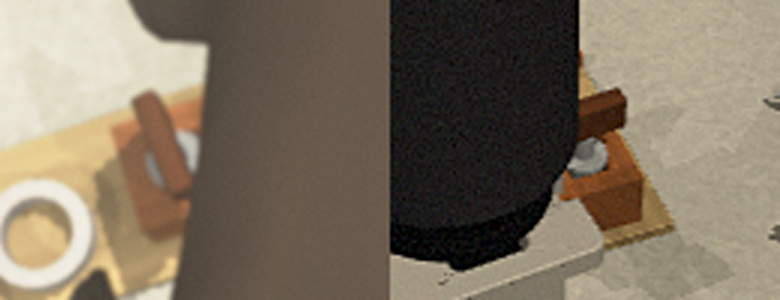

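The key stands upright in its socket with the collar on the block (crop at 160,150 top and 590,150 side). Nothing is touched, so I hand in.

```bash
python3 -c "
from station import arm; print(arm.job_done())"
```

```text
the job is handed in; nothing more can be done
None
```

I turned the open cam to its stop with the blade key, put the key back standing in its socket, let go, and handed the job in at about 31 s. No verdict was reported.

**The work**
- I took the brown key from its stand and felt the blade about 7 mm down into the slot.
- Partway through the turn, the last joint would have run out of range about 5° before the stop. I lifted the key out, made a half turn and re-inserted it without force, then carried on to the stop.
- Readings taken at the end of each step peaked at 3.9 N side push and 4.7 N down push, the latter when setting the key back in its socket.

**Last checks**
- **Cam:** the torque rose from about 0.13 to 0.25 N m over the last 2°. This passed the 0.2 N m guide once, because I turned in 1° steps. In the top view the slot measured 106.5°, against ribs at about 106.2°.
- **Key:** it was set down at its original pick-up pose with the collar on the block. The last picture shows it upright, though the arm partly hid it. The top network places the handle within about 5 mm of where it was; the side network missed it.
- **Robot:** the gripper was open and clear of everything.
- **Not measured:** I did not measure the bystanders or the locked cam again at the end. The washer, pencil and tape looked untouched in the later pictures.

**Disagreement:** the key yaw when the cam seated was about 10° past the rib direction, where I expected at most about 5° of blade slack plus flex. I trusted the torque step and the top picture instead.

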